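Index the loaded collar carrier to the next station

TASK

Two slide carriers stand at the first station of their rails. Push the one that holds the collar along its rail to the next station, the yellow marks, so that it rests in the detent there; do not run it past that station, keep the collar lying in its nest, and leave the empty carrier where it is.

Things in the scene. Friction and masses are not known exactly. Their poses are not given: they have to be found in the camera images.
- push_face (a point): Centre of the rear face of the loaded carrier's upright green push plate (54 mm wide, 7 thick, from 22 to 66 mm above the bench); this point is 54 mm above the bench. y = the way to push, along the rail to the next station; x = across; z up. The grey carrier is 66 mm wide (x), 90 mm long, all ahead (+y) of this point, its deck 32 mm above the bench.
- loaded_carrier (a joint): Travel (m) of the carrier with the collar: 0 at the first station (white marks, the start), 0.08 at the next (yellow marks), 0.16 at the last (blue marks). The red pointers at the middle of its sides meet the marks. Sprung detents hold it at each station: about 5 N pushes it out; from 0.05 on the spring draws it by itself to 0.08, where it stays.
- empty_carrier (a joint): The same for the identical carrier without a collar; it starts at 0 and stays there. Its rail lies parallel, 100 mm nearer to or farther from the robot. Each rail base is fixed, dark steel, 84 mm wide, 300 mm long, 8 mm high, with end stops 26 mm high; the first station's stop lies 14 to 23 mm behind the push plate at the start.
- collar: Zinc-plated pressed ring with one ear, 75x62x9 mm, lying loose on the loaded carrier's deck (underside 32 mm above the bench) between four steel pins 13 mm high, its nest. Origin at the middle of its underside's outline, 49 mm ahead of push_face along y and 6 mm to its -x side, where the ear points; z up.
Not all that is in view belongs to the job. What is shaped like the collar but green or pink is not meant.

How it is judged:
By the outcome, as a careful person would: the job done as asked, in the order asked, and still so for the second after the job is handed in, with the robot touching nothing.
It also fails if it takes over 35 s, if anything falls off the work surface, if the arm or the gripper's body presses on something with over 40 N, if the wrist force passes 120 N, or if a joint passes its speed limit or range.

ROBOT

A 7-joint arm with a two-finger parallel gripper is mounted at the origin on a cart in front of the work surface, level with it; the furniture and walls round the work are solid. World frame = base frame: x ahead of the robot, y to its left, z up, the work surface at z = 0. Lengths are in m, angles in rad, forces in N, time in s.
With the tool pointing down it reaches from about 0.425 to 0.875 m from the base axis. Payload 4.7 kg.
Tool frame: the origin (TCP) lies midway between the tips of the shut fingers; the grasp point (between the pads) lies r.hold_point_z behind it (r.hold_point_z is the distance from the TCP to the grasp point, in m); z points along the fingers, x is the direction in which the jaws open and shut, and the axes are right-handed (so a half turn about z gives the same grasp; the last joint's range is limited). The gripper opens to 87 mm and grips with 3 to 60 N. Pads are 19 mm wide; open, the fingers measure 117 mm over their backs; the gripper's body (75 mm by 190 mm) begins 51 mm behind the grasp point.
Start: joints at [1.129, 0.321, -0.07, 1.45, 0.023, 1.371, -0.057], TCP at [0.286, -0.584, 0.223] pointing down, gripper open.
Joint ranges: [-2.86, 2.86], [-0.3, 2.09], [-1.38, 1.24], [0.06, 2.45], [-1.56, 4.7], [0.09, 2.05], [-2.69, 2.69]. Speed limits (rad/s): [2.57, 2.57, 3.14, 3.14, 3.14, 3.14, 3.14].

INTERFACE

Orientations are given as a rotation vector (axis times angle).
In Python, from bench import r gives the robot as it stands.
- The arm moves only by the tool drive_tool, never from a script. Its arguments are lists of equal length, an entry for each row: "xyz": the shift along the tool's x, y, z in m, a list of three; "rot": the turn, a rotation vector about the tool's x, y, z in degrees, a list of three; "grip": the opening, from 0 (shut) to 1 (fully open). A call has 1 to 20 rows; each row shifts and turns the pose as measured when the row begins, along the tool's axes as they then stand; what a row does not reach is not made up. A row lasts 1/12 s, in which the tool goes at most 41.7 mm and 7.16 degrees, less where a joint would pass 70% of its speed; a pose out of reach is approached as far as the arm can. A call is refused whole if a number of a shift passes 0.0417 or a number of a turn 7.16, either way. A call with a gripper value outside its range is refused whole. The fingers move at their own pace and stop on an object; the grip force is fixed at half the most. Time passes only in rows, so rows that do not move let the fingers close. It gives the time, the measured TCP pose, the force and the opening at its end, in the units of the state.
- r.state(): the state, without advancing time (a new reading comes with each control period).
- r.grab_frame(name): name is "scene" or "top"; returns a dict with "pixels" (420x560x3 uint8, red, green, blue), "z_map" (420x560 float32, m along the optical axis (not along the pixel's ray), 0 where there is no reading), "mtx" (3x3 intrinsics, pixels), "R" (3x3) and "t" (3): a world point X has camera coordinates R X + t. Camera axes: x right, y down, z forward; pixel columns grow to the right and rows downward; lengths in m; the calibration is good to about 2 mm. A picture is of the moment at which its call begins.
- r.finish_job(): hands the job in, once; it reports no verdict.
The state is a dict: "time": time; "joint_positions": joint angles; "joint_vel": joint speeds; "tau": joint torques, N m; "tcp_pos": TCP position; "ee_rot": TCP orientation; "contact_force": force on the tool from outside, world axes, zero at the start; "torque": the same for the moment, N m; "width": finger opening in m.
Only numpy, scipy, OpenCV 4.12 (cv2) and the standard library are available. Lean on these libraries where they do the work, as an engineer would, in place of code of your own. Each camera call takes 0.05 s, during which the arm holds its last target.

## Working session

There is one attempt and no reset: what is moved stays moved. The work goes in short steps, Python scripts to look and compute and a tool call to move; the robot and the scene stay as the last step left them, time stands still between calls to the robot, and variables do not carry over. Pictures are saved under pics/ and viewed, and the job is handed in when it is done.

Besides the shell and the picture viewer there is one more tool, called after "Call:" by a JSON object that holds its "name" and its "arguments", one argument or row to a line. drive_tool: Moves the arm, as the interface text tells. Its arguments: {"type":"object","properties":{"xyz":{"type":"array","items":{"type":"array","items":{"type":"number"}}},"rot":{"type":"array","items":{"type":"array","items":{"type":"number"}}},"grip":{"type":"array","items":{"type":"number"}}},"required":["xyz","rot","grip"]}

```bash
mkdir -p pics; ls; python3 - <<'E'
from bench import r
import cv2,numpy as np
for n in("scene","top"):
    f=r.grab_frame(n); cv2.imwrite(f"pics/{n}0.png",f["pixels"][:,:,::-1]); np.savez(f"{n}0.npz",**f)
    print(n,f["mtx"],-f["R"].T@f["t"])
print(r.state(), r.hold_point_z)
E
```

```text
pics
scene [[439.86513541   0.         278.49729302]
 [  0.         439.86513541 207.83798932]
 [  0.           0.           1.        ]] [ 0.2892707  -0.46340504  0.7234321 ]
top [[486.75147885   0.         275.88980207]
 [  0.         486.75147885 202.60085738]
 [  0.           0.           1.        ]] [ 0.49747414 -0.00756706  1.04300336]
{'time': 0.1, 'joint_positions': array([ 1.12910524,  0.32178121, -0.0700919 ,  1.45155971,  0.02261506,
        1.37076179, -0.05689536]), 'joint_vel': array([ 5.59452397e-04, -2.34289662e-03, -1.13226026e-03, -2.76942574e-03,
        4.54244086e-04,  5.39790247e-04, -5.67021975e-05]), 'tau': array([ 6.95638046e-04, -4.92574418e+01, -4.05272003e-01, -3.13399243e+01,
       -6.40103244e-02,  3.95380938e-02,  1.24321919e-04]), 'tcp_pos': array([ 0.28585448, -0.58322845,  0.22154656]), 'ee_rot': array([-2.66522661e+00,  1.66162611e+00,  2.37795102e-03]), 'contact_force': array([ 0.38637967, -0.59706667, -0.95607485]), 'torque': array([-0.04082374, -0.01659716,  0.01731605]), 'width': 0.087066269195264} 0.0187
```

View pics/scene0.png

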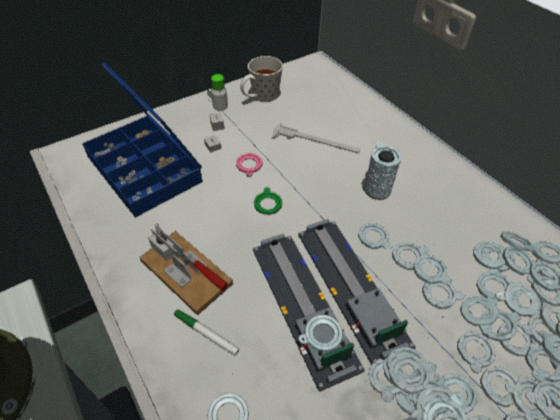

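View pics/top0.png

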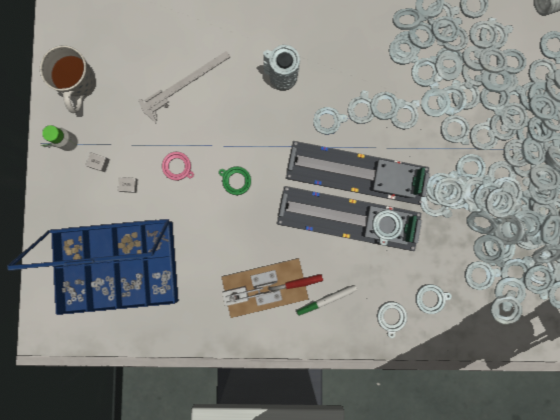

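The loaded carrier, with the silver collar, is on the nearer rail at about (388,225) in the top view. Its green plate is at about (414,227), so the push goes left in the image (+y). The empty carrier is at about (400,180). Next I'll measure the plate and the rail.

```bash
cat > h.py <<'E'
import cv2,numpy as np
def cloud(f):
    K,R,t,z=f["mtx"],f["R"],f["t"],f["z_map"]
    v,u=np.mgrid[:z.shape[0],:z.shape[1]]
    c=np.stack([(u-K[0,2])/K[0,0]*z,(v-K[1,2])/K[1,1]*z,z],-1)
    return (c-t)@R
def ray(f,u,v,h):
    K,R,t=f["mtx"],f["R"],f["t"]
    o=-R.T@t; d=R.T@np.array([(u-K[0,2])/K[0,0],(v-K[1,2])/K[1,1],1.]); return o+d*(h-o[2])/d[2]
def plate(f,box):
    hsv=cv2.cvtColor(f["pixels"],cv2.COLOR_RGB2HSV); P=cloud(f)
    m=(hsv[...,0]>40)&(hsv[...,0]<90)&(hsv[...,1]>90)
    b=np.zeros_like(m); x0,x1,y0,y1=box; b[y0:y1,x0:x1]=1; return m&b,P
E
python3 - <<'E'
from h import *
import sys
for n,box in(("top",(400,425,205,250)),("scene",(300,360,330,375))):
    f=dict(np.load(n+"0.npz")); m,P=plate(f,box); m&=f["z_map"]>0
    p=P[m]; print(n,m.sum(),np.percentile(p,[2,50,98],axis=0).round(4))
    q=p[p[:,2]>0.058]; print("top pts",len(q),q.mean(0))
    rect=cv2.minAreaRect((q[:,:2]*1000).astype(np.float32)); print(rect)
    hsv=cv2.cvtColor(f["pixels"],cv2.COLOR_RGB2HSV)
    H,S,V=hsv[...,0],hsv[...,1],hsv[...,2]
    for c,mm in(("yellow",(H>15)&(H<32)&(S>150)&(V>120)),("red",((H<6)|(H>174))&(S>130)&(V>80)),("blue",(H>105)&(H<130)&(S>150)&(V>80))):
        k,l,st,ce=cv2.connectedComponentsWithStats(mm.astype(np.uint8))
        for i in range(1,k):
            if 4<=st[i,4]<80:
                print(c,ce[i].round(1),st[i,4],ray(f,*ce[i],0.008).round(4), np.median(P[l==i],axis=0).round(4))
f=dict(np.load("top0.npz"))
im=f["pixels"][120:260,260:440,::-1]; cv2.imwrite("pics/topc.png",cv2.resize(im,None,fx=4.4,fy=4.2,interpolation=2))
f=dict(np.load("scene0.npz"))
im=f["pixels"][210:400,240:430,::-1]; cv2.imwrite("pics/scenec.png",cv2.resize(im,None,fx=3.1,fy=3.1,interpolation=2))
E
```

```text
top 177 [[ 0.5013 -0.2971  0.0333]
 [ 0.524  -0.285   0.0622]
 [ 0.5476 -0.2793  0.0678]]
top pts 102 [ 0.52424394 -0.28635239  0.06461123]
((524.4406127929688, -286.82049560546875), (7.925530433654785, 50.870513916015625), 79.67692565917969)
yellow [360.6 155.7] 14 [ 0.6812 -0.1938  0.008 ] [ 0.6809 -0.1941  0.0074]
yellow [354.2 189.2] 16 [ 0.6085 -0.1798  0.008 ] [ 0.6087 -0.1792  0.0084]
yellow [352. 201.] 12 [ 0.5832 -0.1751  0.008 ] [ 0.5831 -0.1749  0.0089]
yellow [345.6 235.1] 14 [ 0.5103 -0.1614  0.008 ] [ 0.5106 -0.1612  0.009 ]
blue [315.4 181.8] 5 [ 0.6235 -0.0967  0.008 ] [ 0.6231 -0.096   0.0077]
blue [313.5 193.5] 4 [ 0.5983 -0.0928  0.008 ] [ 0.5983 -0.0928  0.0081]
blue [317.5 194.5] 4 [ 0.5962 -0.1014  0.008 ] [ 0.5966 -0.1017  0.0041]
blue [306.5 227.5] 4 [ 0.5255 -0.0783  0.008 ] [ 0.5255 -0.0783  0.0084]
blue [165.9 233.7] 17 [0.5088 0.2197 0.008 ] [0.5083 0.2209 0.0018]
blue [148.8 242.7] 63 [0.4893 0.2552 0.008 ] [0.4888 0.2564 0.0021]
blue [ 64.  238.6] 8 [0.4959 0.4346 0.008 ] [0.4962 0.4363 0.0041]
blue [ 59. 267.] 7 [0.4363 0.4424 0.008 ] [0.4381 0.429  0.0
[... 2129 characters left out ...]
6 183.2] 5 [0.3896 0.2933 0.008 ] [0.3891 0.2945 0.007 ]
blue [156.9 186.5] 68 [0.4425 0.2473 0.008 ] [0.4413 0.2496 0.0055]
blue [143.3 193.6] 39 [0.4088 0.2433 0.008 ] [0.4086 0.2463 0.0055]
blue [129.8 200. ] 29 [0.3772 0.241  0.008 ] [0.3767 0.2429 0.0063]
blue [346.4 243.8] 5 [ 0.6987 -0.106   0.008 ] [ 0.6986 -0.1071  0.009 ]
blue [348.9 247.3] 7 [ 0.6973 -0.1154  0.008 ] [ 0.6964 -0.1163  0.0097]
blue [314.5 257.5] 20 [ 0.6249 -0.0979  0.008 ] [ 0.6239 -0.0995  0.0105]
blue [301.2 259.8] 6 [ 0.5998 -0.0881  0.008 ] [ 0.5984 -0.0883  0.0096]
blue [303.4 263.9] 7 [ 0.5981 -0.0982  0.008 ] [ 0.5977 -0.0996  0.0105]
blue [266.9 274.4] 21 [ 0.5258 -0.0799  0.008 ] [ 0.525  -0.081   0.0106]
```

View pics/topc.png

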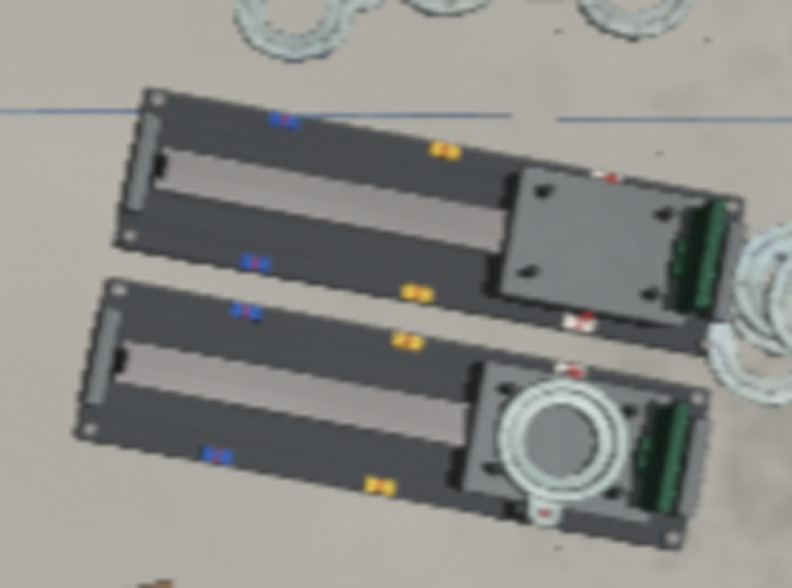

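View pics/scenec.png

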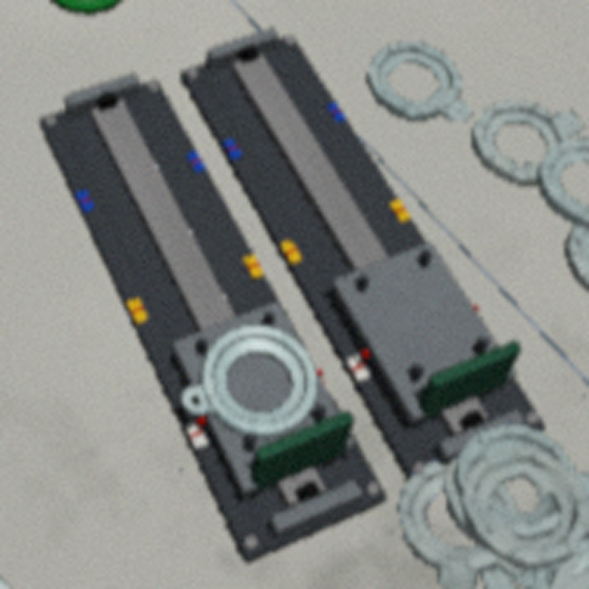

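Measured: push direction is about (0.182, 0.983), and both cameras and the mark spacing agree. push_face is at about (0.524, -0.290). I'll shut the gripper and turn the tool so its y axis lies along the rail.

Call:
{"name": "drive_tool", "arguments": {
  "xyz": [
    [0, 0, 0],
    [0, 0, 0],
    [0, 0, 0],
    [0, 0, 0],
    [0, 0, 0],
    [0, 0, 0],
    [0, 0, 0],
    [0, 0, 0]
  ],
  "rot": [
    [0, 0, -6.7],
    [0, 0, -6.7],
    [0, 0, -6.7],
    [0, 0, -6.7],
    [0, 0, -6.7],
    [0, 0, -6.7],
    [0, 0, -6.7],
    [0, 0, -6.7]
  ],
  "grip": [0, 0, 0, 0, 0, 0, 0, 0]
}}

```text
time: 0.77
tcp_pos: [0.2847, -0.5806, 0.216]
ee_rot: [-3.125, 0.214, 0.01]
contact_force: [0.2, -0.5, -0.3]
width: 0.0413
```

```bash
cat > st.py <<'E'
from bench import r
import numpy as np, sys
from scipy.spatial.transform import Rotation as Ro
def show(tgt):
    s=r.state(); R=Ro.from_rotvec(s["ee_rot"]).as_matrix()
    print(s["time"],s["tcp_pos"].round(4),s["contact_force"].round(1),s["width"].round(4)); print(R.round(3))
    W=np.array([[.983,.182,0],[.182,-.983,0],[0,0,-1.]]); W=np.array([[.983,-.182,0],[-.182,-.983,0],[0,0,-1.]]).T
    print("rot deg tool",np.degrees(Ro.from_matrix(R.T@W).as_rotvec()).round(2))
    print("shift tool",(R.T@(np.array(tgt)-s["tcp_pos"])).round(4))
    d=np.array([.182,.983]); print("face-rel along d, across:",(s["tcp_pos"][:2]-[.524,-.290])@d,(s["tcp_pos"][:2]-[.524,-.290])@[.983,-.182])
if __name__=="__main__": show([float(a) for a in sys.argv[1:4]])
E
python3 st.py .520 -.312 .20
```

```text
Traceback (most recent call last):
  File "st.py", line 11, in <module>
    if __name__=="__main__": show([float(a) for a in sys.argv[1:4]])
                             ~~~~^^^^^^^^^^^^^^^^^^^^^^^^^^^^^^^^^^^
  File "st.py", line 6, in show
    print(s["time"],s["tcp_pos"].round(4),s["contact_force"].round(1),s["width"].round(4)); print(R.round(3))
                                                                      ^^^^^^^^^^^^^^^^
AttributeError: 'float' object has no attribute 'round'
```

```bash
sed -i 's/s\["width"\].round(4)/round(s["width"],4)/' st.py; python3 st.py .520 -.312 .20
```

```text
0.7667 [ 0.2847 -0.5806  0.216 ] [ 0.2 -0.5 -0.3] 0.0413
[[ 0.991 -0.136 -0.006]
 [-0.136 -0.991  0.01 ]
 [-0.007 -0.009 -1.   ]]
rot deg tool [-0.52  0.41  2.66]
shift tool [ 0.1966 -0.298   0.0174]
face-rel along d, across: -0.3292206587165209 -0.18234400601601594
```

Call:
{"name": "drive_tool", "arguments": {
  "xyz": [
    [0.02, -0.03, 0],
    [0.02, -0.03, 0],
    [0.02, -0.03, 0],
    [0.02, -0.03, 0],
    [0.02, -0.03, 0],
    [0.02, -0.03, 0],
    [0.02, -0.03, 0],
    [0.02, -0.03, 0],
    [0.02, -0.03, 0],
    [0, 0, 0]
  ],
  "rot": [
    [-0.5, 0.4, 2.7],
    [0, 0, 0],
    [0, 0, 0],
    [0, 0, 0],
    [0, 0, 0],
    [0, 0, 0],
    [0, 0, 0],
    [0, 0, 0],
    [0, 0, 0],
    [0, 0, 0]
  ],
  "grip": [0, 0, 0, 0, 0, 0, 0, 0, 0, 0]
}}

```text
time: 1.6
tcp_pos: [0.5115, -0.3377, 0.2082]
ee_rot: [-3.122, 0.295, 0.013]
contact_force: [1.1, 1.5, 0.9]
width: 0.0007
```

```bash
python3 st.py .520 -.312 .10
```

```text
1.6 [ 0.5115 -0.3377  0.2082] [1.1 1.5 0.9] 0.0007
[[ 0.982 -0.188 -0.008]
 [-0.188 -0.982  0.007]
 [-0.009 -0.005 -1.   ]]
rot deg tool [-0.3   0.51 -0.32]
shift tool [ 0.0045 -0.0263  0.1083]
face-rel along d, across: -0.04920113339223052 -0.0035678701218377876
```

Call:
{"name": "drive_tool", "arguments": {
  "xyz": [
    [0.002, -0.008, 0.022],
    [0.001, -0.008, 0.025],
    [0.001, -0.006, 0.025],
    [0, 0, 0.02],
    [0, 0, 0],
    [0, 0, 0]
  ],
  "rot": [
    [-0.3, 0.5, -0.3],
    [0, 0, 0],
    [0, 0, 0],
    [0, 0, 0],
    [0, 0, 0],
    [0, 0, 0]
  ],
  "grip": [0, 0, 0, 0, 0, 0]
}}

```text
time: 2.1
tcp_pos: [0.5224, -0.311, 0.1124]
ee_rot: [-3.129, 0.272, -0.001]
contact_force: [0.4, 0.1, -0.5]
width: 0.0006
```

```bash
python3 st.py .5195 -.3145 .045; python3 - <<'E'
from bench import r
import cv2
a=r.grab_frame("scene")["pixels"][180:400,220:460,::-1]; cv2.imwrite("pics/s1.png",cv2.resize(a,None,fx=2.7,fy=2.7,interpolation=2))
E
```

```text
2.1 [ 0.5224 -0.311   0.1124] [ 0.4  0.1 -0.5] 0.0006
[[ 0.985 -0.172  0.001]
 [-0.172 -0.985  0.001]
 [ 0.001 -0.001 -1.   ]]
rot deg tool [-0.07 -0.03  0.57]
shift tool [-0.0023  0.004   0.0674]
face-rel along d, across: -0.020956216869271158 0.002267331831456515
```

View pics/s1.png

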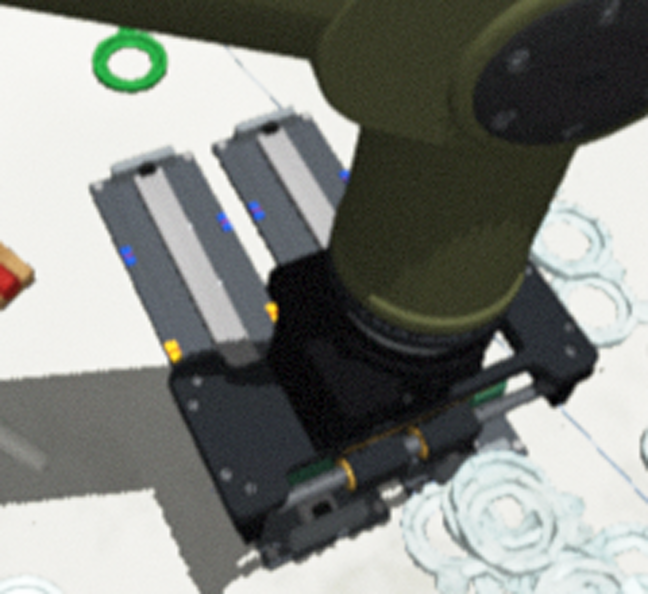

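The gripper hovers behind the green plate with its body well above the carriers. I'll go down behind the plate to about z 0.047.

Call:
{"name": "drive_tool", "arguments": {
  "xyz": [
    [-0.001, 0.003, 0.015],
    [-0.001, 0.001, 0.015],
    [0, 0, 0.015],
    [0, 0, 0.01],
    [0, 0, 0.007],
    [0, 0, 0]
  ],
  "rot": [
    [0, 0, 0.5],
    [0, 0, 0],
    [0, 0, 0],
    [0, 0, 0],
    [0, 0, 0],
    [0, 0, 0]
  ],
  "grip": [0, 0, 0, 0, 0, 0]
}}

```text
time: 2.65
tcp_pos: [0.5234, -0.3215, 0.0573]
ee_rot: [3.121, -0.294, 0.019]
contact_force: [-0.5, -0.2, -0.4]
width: 0.0002
```

```bash
python3 st.py .5205 -.309 .046
```

```text
2.65 [ 0.5234 -0.3215  0.0573] [-0.5 -0.2 -0.4] 0.0002
[[ 0.982 -0.187  0.011]
 [-0.186 -0.982 -0.008]
 [ 0.012  0.006 -1.   ]]
rot deg tool [ 0.32 -0.71 -0.26]
shift tool [-0.0053 -0.0117  0.0112]
face-rel along d, across: -0.031019338406555342 0.005168340490957778
```

Call:
{"name": "drive_tool", "arguments": {
  "xyz": [
    [-0.003, -0.002, 0.006],
    [-0.002, -0.003, 0.004],
    [0, -0.002, 0],
    [0, -0.002, 0]
  ],
  "rot": [
    [0.3, -0.7, -0.2],
    [0, 0, 0],
    [0, 0, 0],
    [0, 0, 0]
  ],
  "grip": [0, 0, 0, 0]
}}

```text
time: 2.98
tcp_pos: [0.5213, -0.3128, 0.0491]
ee_rot: [3.126, -0.29, 0.004]
contact_force: [0.2, -0.4, 0.5]
width: 0.0005
```

```bash
python3 st.py .5205 -.309 .046
```

```text
2.9833 [ 0.5213 -0.3128  0.0491] [ 0.2 -0.4  0.5] 0.0005
[[ 0.983 -0.184  0.002]
 [-0.184 -0.983 -0.002]
 [ 0.003  0.002 -1.   ]]
rot deg tool [ 0.09 -0.15 -0.13]
shift tool [-0.0015 -0.0036  0.0031]
face-rel along d, across: -0.022889232148456576 0.0014715494793230877
```

Now a slow push to find contact, expected at about -10 mm (half the pad width).

Call:
{"name": "drive_tool", "arguments": {
  "xyz": [
    [-0.001, -0.003, 0.001],
    [0, -0.003, 0.001],
    [0, -0.003, 0],
    [0, -0.003, 0],
    [0, -0.003, 0]
  ],
  "rot": [
    [0, 0, 0],
    [0, 0, 0],
    [0, 0, 0],
    [0, 0, 0],
    [0, 0, 0]
  ],
  "grip": [0, 0, 0, 0, 0]
}}

```text
time: 3.4
tcp_pos: [0.5237, -0.298, 0.0482]
ee_rot: [3.123, -0.289, 0.007]
contact_force: [-0.6, -4.8, -1.4]
width: 0.0008
```

```bash
python3 st.py .5205 -.309 .046
```

```text
3.4 [ 0.5237 -0.298   0.0482] [-0.6 -4.8 -1.4] 0.0008
[[ 0.983 -0.184  0.004]
 [-0.184 -0.983 -0.006]
 [ 0.005  0.005 -1.   ]]
rot deg tool [ 0.28 -0.28 -0.1 ]
shift tool [-0.0011  0.0114  0.0022]
face-rel along d, across: -0.007907065551374432 0.001124941818618951
```

Contact made at 4.8 N. I'll keep pushing.

Call:
{"name": "drive_tool", "arguments": {
  "xyz": [
    [0, -0.003, 0],
    [0, -0.003, 0],
    [0, -0.003, 0],
    [0, -0.003, 0],
    [0, -0.003, 0],
    [0, -0.003, 0],
    [0, -0.003, 0],
    [0, -0.003, 0]
  ],
  "rot": [
    [0, 0, 0],
    [0, 0, 0],
    [0, 0, 0],
    [0, 0, 0],
    [0, 0, 0],
    [0, 0, 0],
    [0, 0, 0],
    [0, 0, 0]
  ],
  "grip": [0, 0, 0, 0, 0, 0, 0, 0]
}}

```text
time: 4.07
tcp_pos: [0.5259, -0.2856, 0.0484]
ee_rot: [3.106, -0.3, 0.01]
contact_force: [-0.0, -6.4, -2.0]
width: 0.0007
```

```bash
python3 st.py .5205 -.309 .046; python3 - <<'E'
from bench import r
import cv2
for n in("scene","top"):
    a=r.grab_frame(n)["pixels"][:,:,::-1]
    a=a[180:400,220:460] if n=="scene" else a[120:260,260:440]
    cv2.imwrite(f"pics/{n}2.png",cv2.resize(a,None,fx=2.7,fy=2.7,interpolation=2))
E
```

```text
4.0667 [ 0.5259 -0.2856  0.0484] [-0.  -6.4 -2. ] 0.0007
[[ 0.981 -0.192  0.004]
 [-0.191 -0.981 -0.022]
 [ 0.008  0.021 -1.   ]]
rot deg tool [ 1.19 -0.47 -0.55]
shift tool [-0.0008  0.024   0.0029]
face-rel along d, across: 0.00467712141833219 0.001046359784502708
```

View pics/scene2.png

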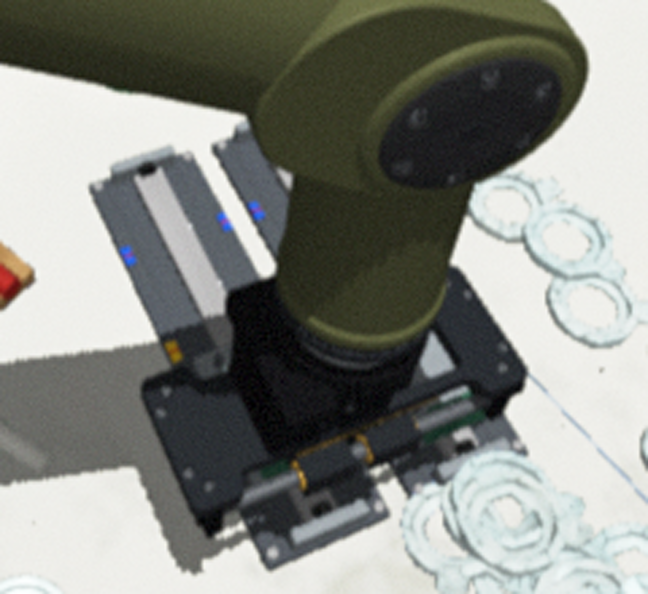

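View pics/top2.png

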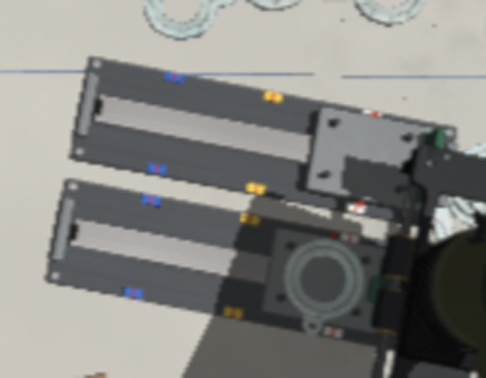

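The top view shows the carrier about 13 mm along, the collar in its nest, and the empty carrier still on the white marks. I'll continue and correct the small tilt.

Call:
{"name": "drive_tool", "arguments": {
  "xyz": [
    [0, -0.003, 0],
    [0, -0.003, 0],
    [0, -0.003, 0],
    [0, -0.003, 0],
    [0, -0.003, 0],
    [0, -0.003, 0],
    [0, -0.003, 0],
    [0, -0.003, 0],
    [0, -0.003, 0],
    [0, -0.003, 0],
    [0, -0.003, 0],
    [0, -0.003, 0]
  ],
  "rot": [
    [0.6, -0.2, 0.3],
    [0.4, -0.2, 0.2],
    [0.2, 0, 0],
    [0.2, 0, 0],
    [0.2, 0, 0],
    [0.2, 0, 0],
    [0.1, 0, 0],
    [0.1, 0, 0],
    [0.1, 0, 0],
    [0.1, 0, 0],
    [0.1, 0, 0],
    [0.1, 0, 0]
  ],
  "grip": [0, 0, 0, 0, 0, 0, 0, 0, 0, 0, 0, 0]
}}

```text
time: 5.17
tcp_pos: [0.5281, -0.2716, 0.0482]
ee_rot: [3.118, -0.339, 0.008]
contact_force: [-0.6, -5.2, -2.8]
width: 0.0004
```

```bash
python3 st.py .5205 -.309 .048
```

```text
5.1667 [ 0.5281 -0.2716  0.0482] [-0.6 -5.2 -2.8] 0.0004
[[ 0.977 -0.215  0.005]
 [-0.215 -0.977 -0.005]
 [ 0.006  0.004 -1.   ]]
rot deg tool [ 0.25 -0.32 -1.93]
shift tool [0.0006 0.0382 0.0003]
face-rel along d, across: 0.018836600380629738 0.0006779848641760843
```

Call:
{"name": "drive_tool", "arguments": {
  "xyz": [
    [0, -0.003, 0],
    [0, -0.003, 0],
    [0, -0.003, 0],
    [0, -0.003, 0],
    [0, -0.003, 0],
    [0, -0.003, 0],
    [0, -0.003, 0],
    [0, -0.003, 0]
  ],
  "rot": [
    [0.2, -0.3, -1],
    [0.1, 0, -0.6],
    [0.1, 0, -0.4],
    [0.1, 0, -0.2],
    [0.1, 0, 0],
    [0.1, 0, 0],
    [0.1, 0, 0],
    [0.1, 0, 0]
  ],
  "grip": [0, 0, 0, 0, 0, 0, 0, 0]
}}

```text
time: 5.83
tcp_pos: [0.5328, -0.2472, 0.0483]
ee_rot: [-3.117, 0.281, -0.003]
contact_force: [-0.1, -0.8, -0.7]
width: 0.0002
```

```bash
python3 st.py .5205 -.309 .048
```

```text
5.8333 [ 0.5328 -0.2472  0.0483] [-0.1 -0.8 -0.7] 0.0002
[[ 0.984 -0.179  0.003]
 [-0.179 -0.984  0.011]
 [ 0.001 -0.012 -1.   ]]
rot deg tool [-0.67 -0.06  0.2 ]
shift tool [-0.001   0.063  -0.0005]
face-rel along d, across: 0.043674918459426115 0.0008345827403649661
```

```bash
python3 - <<'E'
from bench import r
import cv2
a=r.grab_frame("top")["pixels"][120:260,260:440,::-1]
cv2.imwrite("pics/top3.png",cv2.resize(a,None,fx=4,fy=4,interpolation=2))
print(r.state()["contact_force"])
E
```

```text
[-0.54843965  0.75583771 -1.03978543]
```

View pics/top3.png

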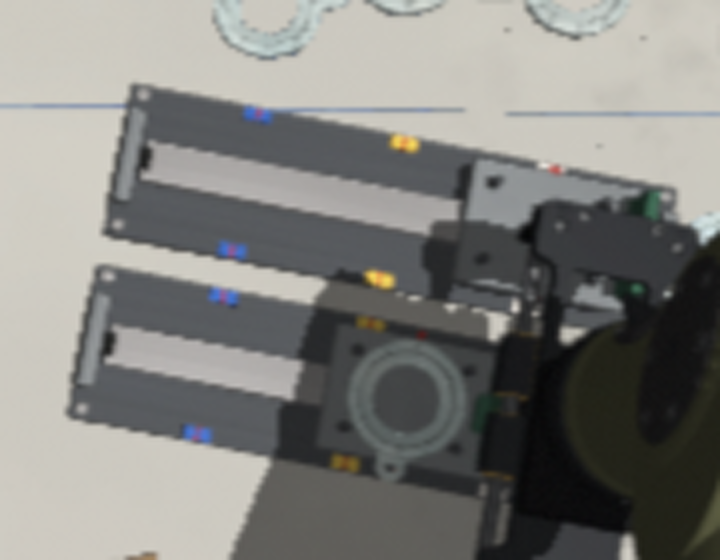

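The pointer at (420,335) is about 25 mm short of the yellow mark at (372,323), the force is near zero, and the collar is in its nest. I'll push slowly a little further, then let the spring pull it in.

Call:
{"name": "drive_tool", "arguments": {
  "xyz": [
    [0, -0.003, 0],
    [0, -0.003, 0],
    [0, -0.003, 0],
    [0, 0, 0],
    [0, 0, 0],
    [0, 0, 0],
    [0, 0, 0]
  ],
  "rot": [
    [-0.4, 0, 0],
    [0, 0, 0],
    [0, 0, 0],
    [0, 0, 0],
    [0, 0, 0],
    [0, 0, 0],
    [0, 0, 0]
  ],
  "grip": [0, 0, 0, 0, 0, 0, 0]
}}

```text
time: 6.47
tcp_pos: [0.5358, -0.231, 0.0487]
ee_rot: [-3.121, 0.272, -0.001]
contact_force: [-0.3, -1.0, -0.5]
width: 0.0002
```

```bash
python3 st.py .5205 -.309 .048;python3 - <<'E'
from bench import r
import cv2
a=r.grab_frame("top")["pixels"][120:260,260:440,::-1]
cv2.imwrite("pics/top4.png",cv2.resize(a,None,fx=4,fy=4,interpolation=2))
E
```

```text
6.4667 [ 0.5358 -0.231   0.0487] [-0.3 -1.  -0.5] 0.0002
[[ 0.985 -0.173  0.002]
 [-0.173 -0.985  0.009]
 [ 0.    -0.009 -1.   ]]
rot deg tool [-0.51 -0.01  0.52]
shift tool [-0.0016  0.0795 -0.    ]
face-rel along d, across: 0.060124977473772455 0.0008546508994190205
```

View pics/top4.png

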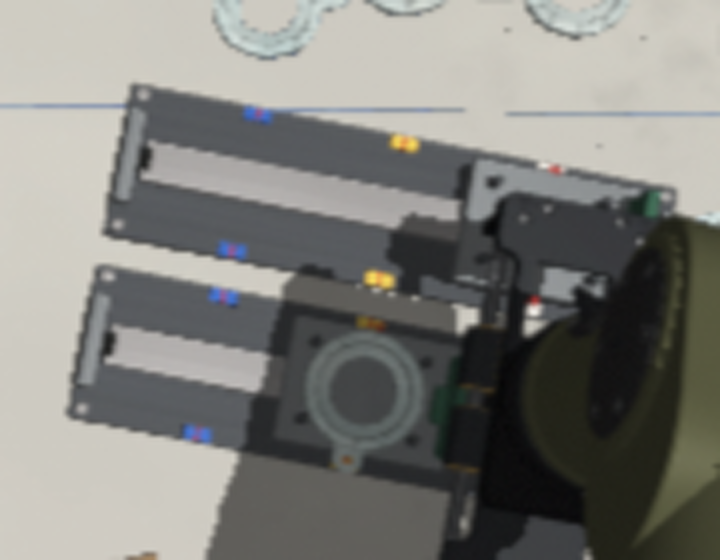

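The spring has pulled the carrier in: its pointer sits on the yellow mark at about (375,324) and the fingers are behind it. I'll back off and rise.

Call:
{"name": "drive_tool", "arguments": {
  "xyz": [
    [0, 0.006, 0],
    [0, 0.006, 0],
    [0, 0.006, 0],
    [0, 0, -0.01],
    [0, 0, -0.02],
    [0, 0, -0.03],
    [0, 0, -0.03],
    [0, 0.02, -0.03],
    [-0.01, 0.03, -0.03],
    [-0.02, 0.04, -0.02],
    [-0.02, 0.04, 0],
    [-0.02, 0.04, 0],
    [-0.02, 0.04, 0],
    [-0.02, 0.04, 0],
    [-0.02, 0.04, 0],
    [-0.01, 0.02, 0],
    [0, 0, 0],
    [0, 0, 0]
  ],
  "rot": [
    [0, 0, 0],
    [0, 0, 0],
    [0, 0, 0],
    [0, 0, 0],
    [0, 0, 0],
    [0, 0, 0],
    [0, 0, 0],
    [0, 0, 0],
    [0, 0, 0],
    [0, 0, 0],
    [0, 0, 0],
    [0, 0, 0],
    [0, 0, 0],
    [0, 0, 0],
    [0, 0, 0],
    [0, 0, 0],
    [0, 0, 0],
    [0, 0, 0]
  ],
  "grip": [0, 0, 0, 0, 0, 0, 0, 0, 0, 0, 0, 0, 0, 0, 0, 0, 0, 0]
}}

```text
time: 8.02
tcp_pos: [0.3439, -0.5302, 0.2328]
ee_rot: [3.129, -0.276, 0.013]
contact_force: [0.6, 0.3, 0.3]
width: 0.0005
```

```bash
python3 - <<'E'
from bench import r
from h import *
s=r.state(); print(s["time"],s["tcp_pos"],s["contact_force"])
f=r.grab_frame("top"); a=f["pixels"][120:260,260:440,::-1]
cv2.imwrite("pics/top5.png",cv2.resize(a,None,fx=4,fy=4,interpolation=2))
f2=r.grab_frame("scene"); a=f2["pixels"][180:400,220:460,::-1]
cv2.imwrite("pics/s5.png",cv2.resize(a,None,fx=2.7,fy=2.7,interpolation=2))
m,P=plate(f,(340,440,195,260)); q=P[m&(P[...,2]>.058)]; print(len(q))
if len(q):
  c=np.array(cv2.minAreaRect((q[:,:2]*1000).astype(np.float32))[0])/1000
  print(c,"travel",(c-[.5244,-.2868])@[.182,.983])
E
```

```text
8.0167 [ 0.34393787 -0.53015318  0.23281235] [0.64747767 0.32628197 0.30762855]
86
[ 0.50972186 -0.11854941] travel 0.16271891100463864
```

View pics/top5.png

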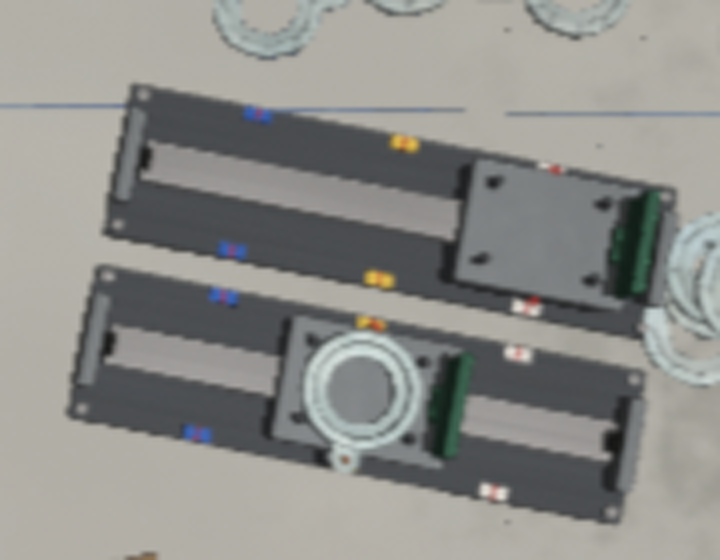

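View pics/s5.png

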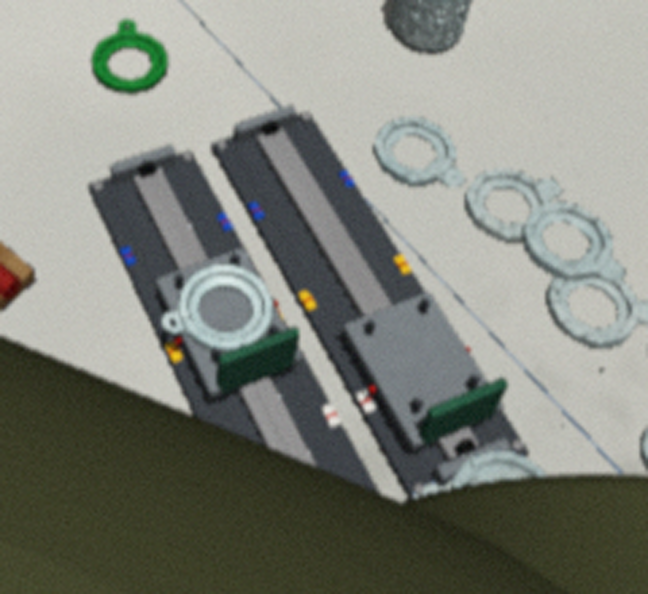

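Both views show the pointers on the yellow marks, the collar in its nest, and the empty carrier on the white marks. The printed travel of 0.163 m contradicts that. The mask box probably took in other greenish or empty-carrier pixels, so I'll measure again with a tighter box.

```bash
python3 - <<'E'
from bench import r
from h import *
f=r.grab_frame("top")
m,P=plate(f,(365,382,203,240)); q=P[m&(P[...,2]>.058)]; 
c=np.array(cv2.minAreaRect((q[:,:2]*1000).astype(np.float32))[0])/1000
print(len(q),c,"loaded",(c-[.5244,-.2868])@[.182,.983])
f0=dict(np.load("top0.npz"))
for g in(f0,f):
    m,P=plate(g,(408,430,165,200)); q=P[m&(P[...,2]>.058)]; print("empty",len(q),q.mean(0))
E
```

```text
84 [ 0.50975781 -0.1186344 ] loaded 0.16264190725097655
empty 102 [ 0.62141422 -0.30420082  0.06424715]
empty 107 [ 0.62072212 -0.30147712  0.07304175]
```

```bash
python3 - <<'E'
from bench import r
from h import *
f0=dict(np.load("top0.npz")); f=r.grab_frame("top")
for g,b in((f0,(400,425,205,250)),(f,(365,382,203,240)),(f0,(408,430,165,200)),(f,(408,430,165,200))):
    m,P=plate(g,b); q=P[m&(P[...,2]>.058)]
    print(np.median(q,axis=0).round(4),q.min(0).round(3),q.max(0).round(3))
E
```

```text
[ 0.5235 -0.2862  0.0647] [ 0.497 -0.293  0.058] [ 0.55  -0.008  1.043]
[ 0.5386 -0.2081  0.0648] [ 0.497 -0.216  0.058] [ 0.563 -0.008  1.043]
[ 0.6208 -0.304   0.0644] [ 0.597 -0.311  0.058] [ 0.647 -0.298  0.068]
[ 0.6211 -0.3041  0.0648] [ 0.597 -0.311  0.058] [ 0.647 -0.298  0.069]
```

The outlier came from pixels with no depth reading. Using medians, the loaded carrier has travelled 0.0795 m and the empty one has moved about 0.

```bash
python3 -c "
from bench import r
print(r.finish_job())"
```

```text
the job is handed in; nothing more can be done
None
```

I pushed the carrier with the collar to the yellow station with the shut fingers behind its green plate. I stopped pushing just past 0.05 m of travel and let the spring draw it in, then backed off, rose clear and handed in at about 8 s. The highest force I read was about 6.7 N.

**Last checks before handing in:**
- **Loaded carrier:** travel measured 0.0795 m against 0.080. The pointers sit on the yellow marks in both camera views.
- **Collar:** it lies in its nest between the pins in both views.
- **Empty carrier:** its plate is within 0.3 mm of where it started, and its pointers are on the white marks.
- **Robot:** it was clear of everything, with the force near zero.

**One reading disagreed:** two travel measurements first gave 0.163 m. Pixels with no depth reading had got into the calculation. Medians gave the 0.0795 m above, which agrees with the pictures.

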